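# Lay out the epoxy mixing station in a board-building shop

## Task

Set up the bench for mixing epoxy: stand both bottles side by side in the drip tray, the large resin bottle at the end nearer the scale and the smaller hardener bottle at the end farther from it, and stand the largest cup in the middle of the scale's pan. Stand the middle-sized cup behind the scale (the side away from its display), in line with the pan and with about 3 cm of bench showing between them, and drop the smallest cup inside it. Set the bottles and the other two cups down gently rather than letting them fall, knock nothing over, don't lean on the scale, and leave the block plane, the jar of sticks and the tape where they are.

Things in the scene. Friction and masses are not known exactly. Their poses are not given: they have to be found in the camera images.
- resin_bottle: The larger of two round white plastic bottles with a paper label and a black screw cap: 64 mm across, 168 mm high with the cap; the cap is 36 mm across and is the top 22 mm. About 0.5 kg. Origin: centre of its underside; z up.
- hardener_bottle: The smaller of two round white plastic bottles with a paper label and a black screw cap: 50 mm across, 124 mm high with the cap; the cap is 36 mm across and is the top 22 mm. About 0.25 kg. Origin: centre of its underside; z up.
- large_cup: Largest of three open white plastic mixing cups, tapering: 68 mm across the rim, 55 mm across the foot, 85 mm high, walls 2.5 mm, 40 g. Origin: centre of its underside; z up.
- medium_cup: Middle-sized of three open white plastic mixing cups, tapering: 54 mm across the rim (49 mm inside), 45 mm across the foot, 66 mm high, walls 2.5 mm, floor 3 mm thick, 25 g. Origin: centre of its underside; z up.
- small_cup: Smallest of three open white plastic mixing cups, tapering: 41 mm across the rim, 33 mm across the foot, 64 mm high, 15 g. Dropped into the middle-sized cup it rests on that cup's floor, its rim about 1 mm above the other's rim. Origin: centre of its underside; z up.
- scale: Digital bench scale, fixed to the bench: grey body 190 x 150 mm with a square steel pan of 132 x 134 mm whose top is 26 mm above the bench. Origin: on the bench under the pan's centre. Its x axis points to its back; the black display and the buttons are at the front edge, on the -x side (117 mm from the origin); the back edge is 73 mm from the origin. It stands well to the left or well to the right of the bench, the drip tray on the other side.
- drip_tray: Shallow oblong aluminium drip tray, fixed to the bench: 124 mm along its x, 230 mm along its y, walls 22 mm high and 3 mm thick, floor 3 mm above the bench. Origin: on the bench under the tray's centre. One of its two ends (along its y axis) is nearer the scale: which one depends on the side where the tray stands.
- block_plane: Bystander: dark steel block plane, 160 x 50 mm, 40 mm high with a brass cap and knob, at the far side of the bench. Origin: centre of its underside, x along its length.
- stick_jar: Bystander: glass jar 76 mm across and 85 mm high with wooden stir sticks standing in it up to 160 mm high. Origin: centre of its underside.
- tape_roll: Bystander: roll of paper masking tape lying flat, 100 mm across, 24 mm high. Origin: centre of its underside.
Things that resemble listed ones, but are neither listed nor needed, are in the scene too. Leave any orange look-alike of the small_cup alone.

How it is judged:
At the end, for the whole second after the job is handed in: Upright, at rest: bottles on the tray floor in opposite halves (each 20 mm or more past its middle), resin's nearer the scale; largest cup on the pan, within 25 mm of centre; middle cup on the bench 95-185 mm behind the pan's centre, 50 mm either side; smallest seated in it, centres within 10 mm (x of resin_bottle in the frame of drip_tray between -0.035 and 0.035 m and y of resin_bottle in the frame of drip_tray between -0.09 and 0.09 m and z of resin_bottle in the frame of drip_tray between -0.001 and 0.009 m and x of hardener_bottle in the frame of drip_tray between -0.035 and 0.035 m and y of hardener_bottle in the frame of drip_tray between -0.09 and 0.09 m and z of hardener_bottle in the frame of drip_tray between -0.001 and 0.009 m and ((world y of drip_tray above 0 m and y of resin_bottle in the frame of drip_tray below -0.02 m and y of hardener_bottle in the frame of drip_tray above 0.02 m) or (world y of drip_tray below 0 m and y of resin_bottle in the frame of drip_tray above 0.02 m and y of hardener_bottle in the frame of drip_tray below -0.02 m)) and horizontal distance between large_cup and scale below 0.025 m and z of large_cup in the frame of scale between 0.022 and 0.032 m and x of medium_cup in the frame of scale between 0.095 and 0.185 m and y of medium_cup in the frame of scale between -0.05 and 0.05 m and height (world z) of medium_cup below 0.006 m and horizontal distance between small_cup and medium_cup below 0.01 m and z of small_cup in the frame of medium_cup between -0.001 and 0.009 m and angle between each of resin_bottle, hardener_bottle, large_cup, medium_cup, small_cup's own z axis and vertical below 0.12 rad and linear speed of each of resin_bottle, hardener_bottle, large_cup, medium_cup, small_cup below 0.03 m/s); the robot touches nothing.
It fails at once if a bystander (block plane, stick jar or tape roll) is moved more than 30 mm (distance of any of block_plane, stick_jar, tape_roll from where it was at the start of the episode above 0.03 m).
It fails at once if a bottle or a cup is knocked over or tipped more than 0.8 rad (angle between any of resin_bottle, hardener_bottle, large_cup, medium_cup, small_cup's own z axis and vertical above 0.8 rad).
It fails at once if the scale is hit or leaned on with more than 50 N (contact force between anything else and scale above 50 N).
It fails at once if a bottle, the largest cup or the middle-sized cup is let fall (over 0.6 m/s out of the fingers, a drop of about 20 mm) ((linear speed of resin_bottle above 0.6 m/s and contact force between the fingers and resin_bottle below 0.3 N) or (linear speed of hardener_bottle above 0.6 m/s and contact force between the fingers and hardener_bottle below 0.3 N) or (linear speed of large_cup above 0.6 m/s and contact force between the fingers and large_cup below 0.3 N) or (linear speed of medium_cup above 0.6 m/s and contact force between the fingers and medium_cup below 0.3 N)).
It also fails if it takes over 128 s, if anything falls off the work surface, if the arm or the gripper's body presses on something with over 40 N, if the wrist force passes 120 N, or if a joint passes its speed limit or range.

## Robot

A 7-joint arm with a two-finger parallel gripper is mounted at the origin on the work surface. World frame = base frame: x ahead of the robot, y to its left, z up, the work surface at z = 0. Lengths are in m, angles in rad, forces in N, time in s.
With the tool pointing down it reaches from about 0.4 to 0.85 m from the base axis. Payload 4.5 kg.
Tool frame: the origin (TCP) lies at the very end of the fingers, on their centre line; the grasp point (between the pads) lies 19 mm behind it; z points along the fingers, y is the direction in which the jaws open and shut (so a half turn about z gives the same grasp; the last joint's range is limited). The gripper opens to 85 mm and grips with 20 to 120 N. Pads are 22 mm wide; open, the fingers measure 114 mm over their backs; the gripper's body (76 mm by 85 mm) begins 54 mm behind the grasp point. The pads swing forward as they close: fully open they stand 13 mm farther back than shut.
Start: joints at [-1.229, 0.689, -0.195, 1.565, 0.157, 0.902, -0.215], TCP at [0.189, 0.596, 0.231] pointing down, gripper open.
Joint ranges: [-3.01, 3.01], [-0.46, 2.08], [-1.47, 1.51], [0.13, 2.56], [-1, 4.14], [0.04, 2.09], [-2.66, 2.66]. Speed limits (rad/s): [2.57, 2.57, 3.14, 3.14, 3.14, 3.14, 3.14].

## Interface

Orientations are given as a 3x3 rotation matrix whose columns are the frame's x, y, z axes.
In Python, from cell import arm gives the robot as it stands.
- The arm moves only by the tool servo_tool, never from a script. Its argument "deltas" is a list of rows, each a list of 7 numbers: the shift along the tool's x, y, z in m, then the turn, a rotation vector about the tool's x, y, z in degrees, then the finger opening in m, from 0 to 0.0854. In form: [[x, y, z, wx, wy, wz, jaw], ...]. A call has 1 to 8 rows; each row is the pose to reach, as a shift and turn from the pose commanded when the call began, along the tool's axes at that moment; what a row does not reach only later rows make up. A row lasts 1/12 s, in which the tool goes at most 41.7 mm and 7.16 degrees, less where a joint would pass 70% of its speed; a pose out of reach is approached as far as the arm can. A call with a gripper value outside its range is refused whole. The fingers move at their own pace and stop on an object; "squeeze" is the grip in N (left out, the last holds). Time passes only in rows, so rows that repeat a pose let the fingers close. It gives the time, the measured TCP pose, the force and the opening at its end, in the units of the state.
- arm.sense(): the state, without advancing time (a new reading comes with each control period).
- arm.snapshot(name): name is "scene" or "top"; returns a dict with "img" (384x512x3 uint8, red, green, blue), "fx", "fy", "cx", "cy" (pixels), "k1" (the pictures are not rectified: a ray, as slopes to the right and down, at radius r is drawn at 1 + k1 r^2 times it, then the intrinsics apply), "world_from_camera" (4x4, takes a point from camera to world coordinates). Camera axes: x right, y down, z forward; pixel columns grow to the right and rows downward; lengths in m; the calibration is good to about 2 mm. A picture is of the moment at which its call begins. There is no depth.
- arm.sign_off(): hands the job in, once; it reports no verdict.
The state is a dict: "time_s": time; "joints": joint angles; "joint_vel": joint speeds; "effort": joint torques, N m; "position": TCP position; "orientation": TCP orientation; "force": force on the tool from outside, world axes, zero at the start; "ft_torque": the same for the moment, N m; "grip_width": finger opening in m.
Only numpy, scipy, OpenCV 4.12 (cv2) and the standard library are available. Lean on these libraries where they do the work, as an engineer would, in place of code of your own. Each camera call takes 0.05 s, during which the arm holds its last target. There are 200 camera calls.

## Working session

There is one attempt and no reset: what is moved stays moved. The work goes in short steps, Python scripts to look and compute and a tool call to move; the robot and the scene stay as the last step left them, time stands still between calls to the robot, and variables do not carry over. Pictures are saved under pics/ and viewed, about 12 in all and at most 16, crops included, and the job is handed in when it is done.

Besides the shell and the picture viewer there is one more tool, called after "Call:" as name(argument=value, ...), one argument or row to a line, values as JSON. servo_tool: Moves the arm, as the interface text tells. Its arguments: {"type":"object","properties":{"deltas":{"type":"array"},"squeeze":{"type":"number"}},"required":["deltas"]}

```bash
ls; mkdir -p pics
python3 - <<'E'
from cell import arm
import cv2,numpy as np
np.set_printoptions(precision=4,suppress=True)
for n in("scene","top"):
    s=arm.snapshot(n); cv2.imwrite(f"pics/{n}0.png",cv2.resize(s["img"][:,:,::-1],(800,600),interpolation=cv2.INTER_CUBIC))
    print(n,s["fx"],s["fy"],s["cx"],s["cy"],s["k1"]);print(s["world_from_camera"])
st=arm.sense();print(st["time_s"],st["position"],st["orientation"],st["force"],st["grip_width"])
E
```

```text
pics
scene 431.8299648450132 431.8299648450132 256.5285890028153 189.1150224766465 -0.1482835021510202
[[-0.4129  0.5211 -0.747   1.3991]
 [ 0.9108  0.2297 -0.3431  0.3507]
 [-0.0072 -0.822  -0.5694  0.6402]
 [ 0.      0.      0.      1.    ]]
top 466.36462293504474 466.36462293504474 259.9237345996594 190.87426863535762 0.05086886629259017
[[-0.0249 -0.9924  0.1203  0.4743]
 [-0.9995  0.0269  0.0145 -0.0029]
 [-0.0176 -0.1199 -0.9926  1.228 ]
 [ 0.      0.      0.      1.    ]]
0.1 [0.1892 0.595  0.2306] [[-0.953   0.3029 -0.0004]
 [ 0.3029  0.953  -0.0017]
 [-0.0001 -0.0017 -1.    ]] [-0.4904 -0.496  -0.0983] 0.08518205608313122
```

View pics/scene0.png

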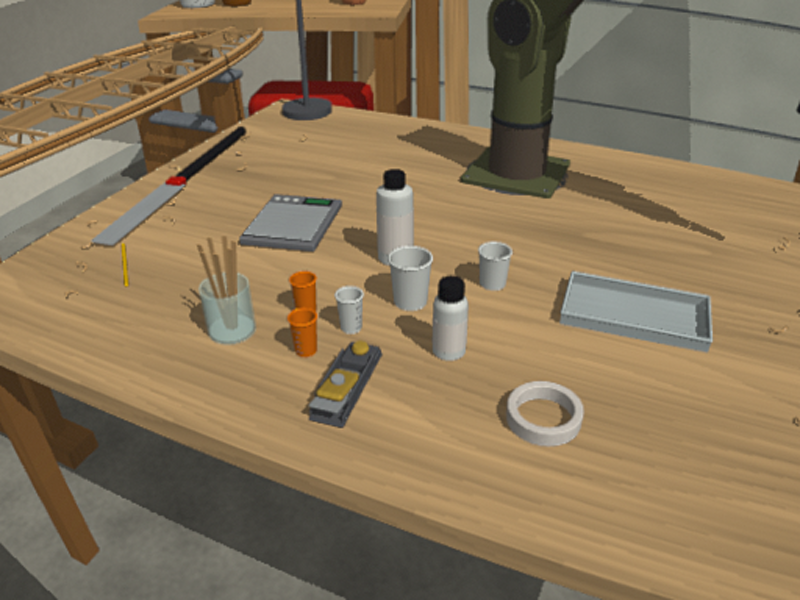

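View pics/top0.png

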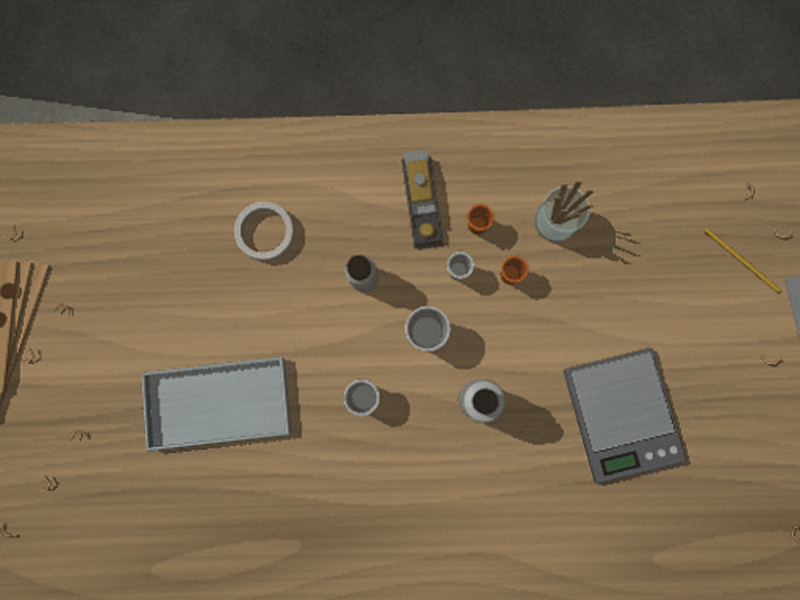

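Scene: the scale is on the right (y<0) with its display toward the robot, at about (625,415) in the top view. The tray is on the left at (217,404). From the top view, the resin cap is at (485,402), the hardener cap at (359,267), the large cup at (427,328), the medium cup at (361,397) and the white small cup at (460,265). The orange look-alikes are at (480,217) and (515,269).

```bash
cat > h.py <<'E'
import numpy as np,cv2
from cell import arm
np.set_printoptions(precision=4,suppress=True)
def world(s,uv,z,k=1.5625):
    """pixel in a picture scaled k times -> world point on the plane z"""
    K=np.array([[s["fx"],0,s["cx"]],[0,s["fy"],s["cy"]],[0,0,1]])
    p=(np.array(uv,float)+.5)/k-.5
    x=cv2.undistortPoints(p.reshape(1,1,2),K,np.array([s["k1"],0,0,0,0]))[0,0]
    T=s["world_from_camera"]; d=T[:3,:3]@[x[0],x[1],1]; o=T[:3,3]
    return (o+d*(z-o[2])/d[2])
def pix(s,p):
    K=np.array([[s["fx"],0,s["cx"]],[0,s["fy"],s["cy"]],[0,0,1]]);T=np.linalg.inv(s["world_from_camera"])
    r,_=cv2.Rodrigues(T[:3,:3]); return cv2.projectPoints(np.array(p,float).reshape(-1,1,3),r,T[:3,3],K,np.array([s["k1"],0,0,0,0]))[0][:,0]
def d(x,y,z):
    st=arm.sense();R=np.array(st["orientation"]);print("delta",R.T@(np.array([x,y,z])-st["position"]))
E
cat > m.py <<'E'
from h import *
s=arm.snapshot("top")
for n,uv,z in [("resin",(485,402),.168),("hard",(359,267),.124),("large",(427,328),.085),("med",(361,397),.066),("small",(460,265),.064),("orA",(480,217),.064),("orB",(515,269),.064),("jar",(562,216),.085),("planeT",(418,152),.03),("planeB",(427,245),.03),("tape",(264,231),.024)]:
    print(n,world(s,uv,z))
t=np.array([world(s,p,.022) for p in [(143,373),(284,358),(290,434),(148,450)]]);print("tray",t,t.mean(0))
b=np.array([world(s,p,.02) for p in [(565,370),(653,349),(689,462),(599,484)]]);print("scale",b)
ax=(b[0]+b[1]-b[2]-b[3])[:2];ax/=np.linalg.norm(ax);c=b.mean(0)[:2]+ax*.022;print("axis",ax,"pan",c,"medgoal",c+ax*.13)
ty=(t[0]+t[3]-t[1]-t[2])[:2];ty/=np.linalg.norm(ty);print("traydir",ty)
i=s["img"][190:470//1,:][:,:];a=s["img"][90:320,210:450]
cv2.imwrite("pics/zoom.png",cv2.resize(a[:160,:,::-1],None,fx=3.3,fy=3.3,interpolation=cv2.INTER_CUBIC))
E
python3 m.py
```

```text
resin [ 0.4501 -0.0965  0.168 ]
hard [0.6588 0.0848 0.124 ]
large [ 0.5653 -0.0174  0.085 ]
med [0.4603 0.0897 0.066 ]
small [ 0.6675 -0.0738  0.064 ]
orA [ 0.7456 -0.1089  0.064 ]
orB [ 0.6585 -0.162   0.064 ]
jar [ 0.7383 -0.2371  0.085 ]
planeT [ 0.8688 -0.0113  0.03  ]
planeB [ 0.7085 -0.0221  0.03  ]
tape [0.7413 0.2517 0.024 ]
tray [[0.5087 0.4512 0.022 ]
 [0.5269 0.2194 0.022 ]
 [0.4032 0.21   0.022 ]
 [0.3842 0.4402 0.022 ]] [0.4558 0.3302 0.022 ]
scale [[ 0.4956 -0.2423  0.02  ]
 [ 0.5266 -0.3867  0.02  ]
 [ 0.3451 -0.4307  0.02  ]
 [ 0.313  -0.2864  0.02  ]]
axis [0.972 0.235] pan [ 0.4415 -0.3314] medgoal [ 0.5678 -0.3008]
traydir [-0.0801  0.9968]
```

View pics/zoom.png

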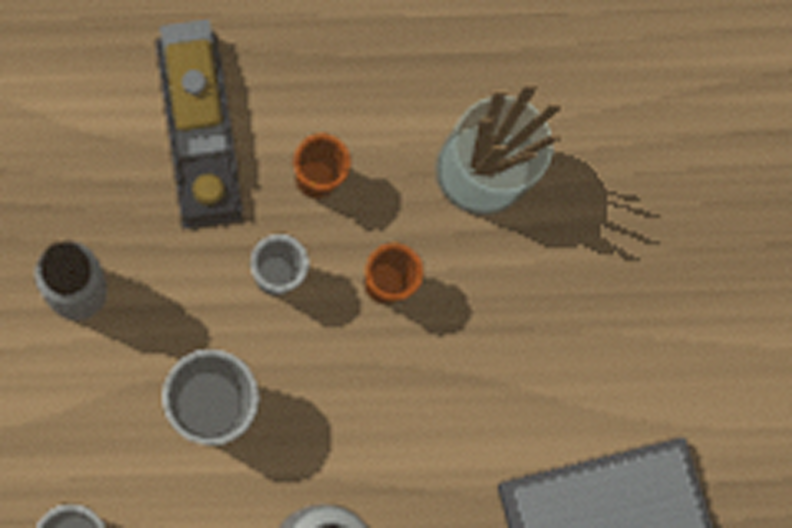

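The zoom agrees with the first measurements: small cup at (279,264), large cup at (210,397), hardener cap at (66,268), orange cups at (322,163) and (394,271). I'll start with the hardener.

Call:
servo_tool(
  deltas=[
    [-0.603,-0.345,0,0,0,0,0.085],
    [-0.603,-0.345,0,0,0,0,0.085],
    [-0.603,-0.345,0,0,0,0,0.085],
    [-0.603,-0.345,0,0,0,0,0.085],
    [-0.603,-0.345,0,0,0,0,0.085],
    [-0.603,-0.345,0,0,0,0,0.085],
    [-0.603,-0.345,0,0,0,0,0.085],
    [-0.603,-0.345,0,0,0,0,0.085],
  ],
  squeeze=30,
)

```text
time_s: 0.82
position: [0.4159, 0.3484, 0.2312]
orientation: [[-0.953, 0.303, -0.0], [0.303, 0.953, -0.0], [0.0, -0.0, -1.0]]
force: [0.7, 0.5, 0.6]
grip_width: 0.0846
```

Call:
servo_tool(
  deltas=[
    [-0.311,-0.177,0,0,0,0,0.085],
    [-0.311,-0.177,0,0,0,0,0.085],
    [-0.311,-0.177,0,0,0,0,0.085],
    [-0.311,-0.177,0,0,0,0,0.085],
    [-0.311,-0.177,0,0,0,0,0.085],
    [-0.311,-0.177,0,0,0,0,0.085],
    [-0.311,-0.177,0,0,0,0,0.085],
    [-0.311,-0.177,0,0,0,0,0.085],
  ],
)

```text
time_s: 1.48
position: [0.642, 0.1034, 0.2311]
orientation: [[-0.953, 0.303, -0.001], [0.303, 0.953, 0.0], [0.001, -0.0, -1.0]]
force: [1.0, 0.3, 0.4]
grip_width: 0.0848
```

```bash
python3 -c "
from h import *
d(.6588,.0848,.062)"
```

```text
delta [-0.0218 -0.0126  0.1691]
```

Call:
servo_tool(
  deltas=[
    [-0.022,-0.0125,0,0,0,0,0.085],
    [-0.022,-0.0125,0.03,0,0,0,0.085],
    [-0.022,-0.0125,0.07,0,0,0,0.085],
    [-0.022,-0.0125,0.105,0,0,0,0.085],
    [-0.022,-0.0125,0.135,0,0,0,0.085],
    [-0.022,-0.0125,0.155,0,0,0,0.085],
    [-0.022,-0.0125,0.169,0,0,0,0.085],
    [-0.022,-0.0125,0.169,0,0,0,0.085],
  ],
)

```text
time_s: 2.15
position: [0.6558, 0.0863, 0.0589]
orientation: [[-0.953, 0.303, -0.006], [0.303, 0.953, -0.001], [0.005, -0.003, -1.0]]
force: [-0.5, -0.2, 1.0]
grip_width: 0.085
```

Run:
```python
from h import *
d(.6588,.0848,.062)
s=arm.snapshot("scene")["img"][100:300,180:430,::-1]
cv2.imwrite("pics/a1.png",cv2.resize(s,None,fx=3,fy=3,interpolation=cv2.INTER_CUBIC))
```

```text
delta [-0.0033 -0.0005 -0.0032]
```

View pics/a1.png

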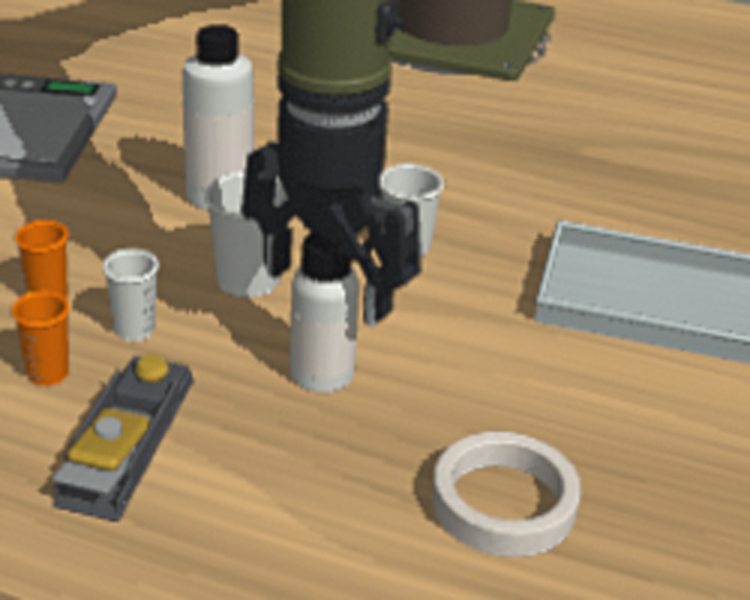

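The fingers straddle the hardener just below its shoulder (about (325,270)), centred on it. Closing.

Call:
servo_tool(
  deltas=[
    [-0.002,0,0,0,0,0,0.03],
    [-0.002,0,0,0,0,0,0.03],
    [-0.002,0,0,0,0,0,0.03],
    [-0.002,0,0,0,0,0,0.03],
    [-0.002,0,0,0,0,0,0.03],
    [-0.002,0,0,0,0,0,0.03],
    [-0.002,0,0,0,0,0,0.03],
    [-0.002,0,0,0,0,0,0.03],
  ],
  squeeze=40,
)

```text
time_s: 2.87
position: [0.6616, 0.0864, 0.0643]
orientation: [[-0.953, 0.303, 0.004], [0.303, 0.953, 0.001], [-0.003, 0.002, -1.0]]
force: [-0.5, -0.4, 7.1]
grip_width: 0.0486
```

Call:
servo_tool(
  deltas=[
    [0,0,-0.01,0,0,0,0.03],
    [0,0,-0.03,0,0,0,0.03],
    [0,0,-0.055,0,0,0,0.03],
    [0,0,-0.08,0,0,0,0.03],
    [0,0,-0.1,0,0,0,0.03],
    [0,0,-0.12,0,0,0,0.03],
    [0,0,-0.12,0,0,0,0.03],
  ],
)

```text
time_s: 3.45
position: [0.6626, 0.0868, 0.1872]
orientation: [[-0.953, 0.303, 0.008], [0.303, 0.953, 0.002], [-0.007, 0.004, -1.0]]
force: [1.7, -0.7, -1.9]
grip_width: 0.0483
```

Run:
```python
from h import *
d(.451,.385,.179)
```

```text
delta [0.2922 0.22   0.007 ]
```

Call:
servo_tool(
  deltas=[
    [0.02,0.015,0,0,0,0,0.03],
    [0.05,0.037,0,0,0,0,0.03],
    [0.08,0.06,0,0,0,0,0.03],
    [0.11,0.083,0,0,0,0,0.03],
    [0.14,0.106,0,0,0,0,0.03],
    [0.17,0.129,0,0,0,0,0.03],
    [0.2,0.151,0,0,0,0,0.03],
    [0.23,0.173,0,0,0,0,0.03],
  ],
)

```text
time_s: 4.12
position: [0.4914, 0.3214, 0.1813]
orientation: [[-0.953, 0.303, -0.002], [0.303, 0.953, -0.001], [0.001, -0.002, -1.0]]
force: [0.3, -0.3, -2.9]
grip_width: 0.0483
```

Call:
servo_tool(
  deltas=[
    [0.025,0.019,0,0,0,0,0.03],
    [0.045,0.034,0,0,0,0,0.03],
    [0.062,0.047,0,0,0,0,0.03],
    [0.062,0.047,0,0,0,0,0.03],
    [0.062,0.047,0.03,0,0,0,0.03],
    [0.062,0.047,0.06,0,0,0,0.03],
    [0.062,0.047,0.08,0,0,0,0.03],
    [0.062,0.047,0.08,0,0,0,0.03],
  ],
)

```text
time_s: 4.78
position: [0.4457, 0.381, 0.0976]
orientation: [[-0.953, 0.303, -0.007], [0.303, 0.953, -0.007], [0.004, -0.009, -1.0]]
force: [-0.9, -0.2, -3.8]
grip_width: 0.0485
```

Run:
```python
from h import *
d(.451,.385,.067)
s=arm.snapshot("scene")["img"][100:300,262:512,::-1]
cv2.imwrite("pics/a2.png",cv2.resize(s,None,fx=3,fy=3,interpolation=cv2.INTER_CUBIC))
```

```text
delta [-0.0039  0.0057  0.0305]
```

View pics/a2.png

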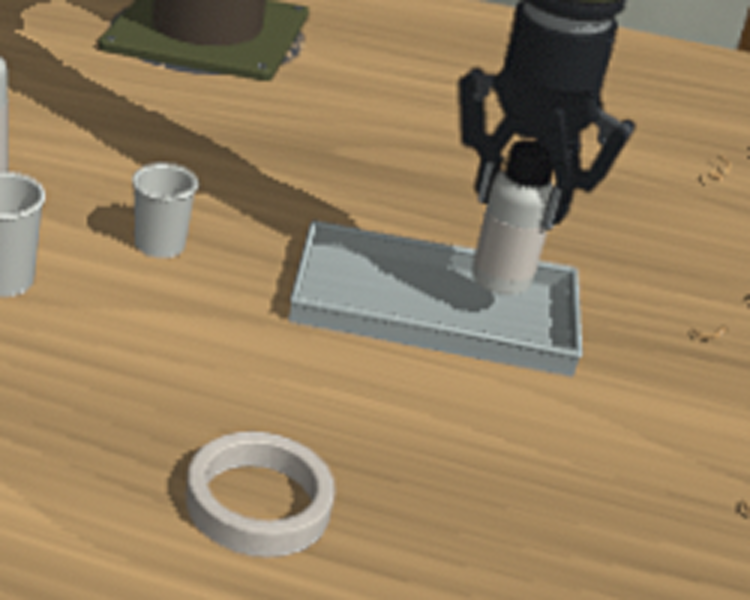

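The bottle is held about 30 mm above the tray floor, in the far half of the tray (base near (508,285)). It may be leaning slightly. Lowering it slowly.

Call:
servo_tool(
  deltas=[
    [-0.004,0.005,0.005,0,0,0,0.03],
    [-0.004,0.005,0.01,0,0,0,0.03],
    [-0.004,0.005,0.015,0,0,0,0.03],
    [-0.004,0.005,0.019,0,0,0,0.03],
    [-0.004,0.005,0.023,0,0,0,0.03],
    [-0.004,0.005,0.026,0,0,0,0.03],
    [-0.004,0.005,0.028,0,0,0,0.03],
    [-0.004,0.005,0.028,0,0,0,0.03],
  ],
)

```text
time_s: 5.5
position: [0.4536, 0.3877, 0.0739]
orientation: [[-0.953, 0.303, -0.0], [0.303, 0.953, -0.0], [0.0, -0.001, -1.0]]
force: [-1.2, -1.4, -2.8]
grip_width: 0.0485
```

Call:
servo_tool(
  deltas=[
    [0,0,0.002,0,0,0,0.03],
    [0,0,0.004,0,0,0,0.03],
    [0,0,0.006,0,0,0,0.03],
    [0,0,0.006,0,0,0,0.03],
  ],
)

```text
time_s: 5.83
position: [0.4536, 0.3877, 0.0679]
orientation: [[-0.953, 0.303, -0.0], [0.303, 0.953, -0.0], [0.0, -0.001, -1.0]]
force: [-0.5, -0.2, -2.9]
grip_width: 0.0487
```

Call:
servo_tool(
  deltas=[
    [0,0,0.001,0,0,0,0.03],
    [0,0,0.002,0,0,0,0.03],
    [0,0,0.003,0,0,0,0.03],
    [0,0,0.003,0,0,0,0.03],
  ],
)

```text
time_s: 6.17
position: [0.4539, 0.388, 0.0673]
orientation: [[-0.953, 0.303, 0.001], [0.303, 0.953, 0.0], [-0.001, 0.0, -1.0]]
force: [-3.0, -1.4, 13.8]
grip_width: 0.0486
```

Call:
servo_tool(
  deltas=[
    [0,0,-0.001,0,0,0,0.06],
    [0,0,-0.001,0,0,0,0.075],
    [0,0,-0.001,0,0,0,0.075],
    [0,0,-0.001,0,0,0,0.075],
    [0,0,-0.03,0,0,0,0.085],
    [0,0,-0.07,0,0,0,0.085],
    [0,0,-0.11,0,0,0,0.085],
    [0,0,-0.15,0,0,0,0.085],
  ],
)

```text
time_s: 6.83
position: [0.4535, 0.3875, 0.2166]
orientation: [[-0.953, 0.303, -0.001], [0.303, 0.953, -0.001], [0.001, -0.001, -1.0]]
force: [0.1, 1.2, -0.3]
grip_width: 0.0851
```

Run:
```python
from h import *
d(.4501,-.0965,.23)
t=arm.snapshot("scene")["img"][90:250,350:500,::-1]
cv2.imwrite("pics/a3.png",cv2.resize(t,None,fx=3,fy=3,interpolation=cv2.INTER_CUBIC))
```

```text
delta [-0.1434 -0.4623 -0.0131]
```

View pics/a3.png

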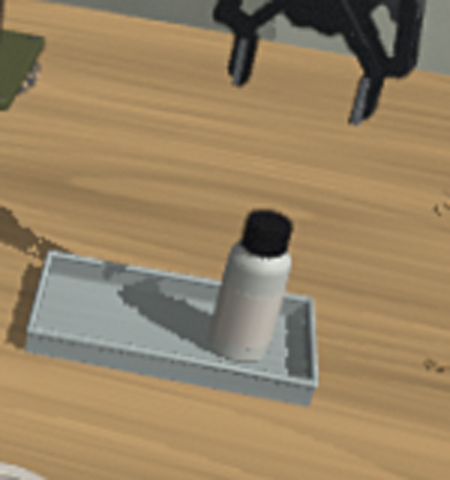

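Hardener stands in the far half of the tray, clear of the walls (base (240,352), cap (268,230)). Next, the resin.

Call:
servo_tool(
  deltas=[
    [-0.143,-0.462,-0.013,0,0,0,0.085],
    [-0.143,-0.462,-0.013,0,0,0,0.085],
    [-0.143,-0.462,-0.013,0,0,0,0.085],
    [-0.143,-0.462,-0.013,0,0,0,0.085],
    [-0.143,-0.462,-0.013,0,0,0,0.085],
    [-0.143,-0.462,-0.013,0,0,0,0.085],
    [-0.143,-0.462,-0.013,0,0,0,0.085],
    [-0.143,-0.462,-0.013,0,0,0,0.085],
  ],
)

```text
time_s: 7.55
position: [0.451, 0.0528, 0.2241]
orientation: [[-0.953, 0.303, 0.0], [0.303, 0.953, 0.0], [-0.0, 0.0, -1.0]]
force: [1.1, -0.2, -0.6]
grip_width: 0.085
```

Run:
```python
from h import *
d(.4501,-.0965,.23)
s=arm.snapshot("scene")
p=world(s,(262+0,0),0,1)
# projected axis of an upright hardener at the placed spot vs crop a3
q=pix(s,[[.4539,.388,.003],[.4539,.388,.127]]);print((q-[350,90])*3)
```

```text
delta [-0.0443 -0.1425 -0.0059]
[[232.6717 345.0011]
 [266.0972 218.0394]]
```

Call:
servo_tool(
  deltas=[
    [-0.044,-0.1425,-0.006,0,0,0,0.085],
    [-0.044,-0.1425,-0.006,0,0,0,0.085],
    [-0.044,-0.1425,-0.006,0,0,0,0.085],
    [-0.044,-0.1425,-0.006,0,0,0,0.085],
    [-0.044,-0.1425,-0.006,0,0,0,0.085],
    [-0.044,-0.1425,-0.006,0,0,0,0.085],
  ],
)

```text
time_s: 8.1
position: [0.45, -0.096, 0.23]
orientation: [[-0.952, 0.307, 0.0], [0.307, 0.952, -0.0], [-0.0, -0.0, -1.0]]
force: [0.5, 1.1, 0.2]
grip_width: 0.0848
```

```bash
python3 -c "
from h import *
d(.4501,-.0965,.105)"
```

```text
delta [-0.0003 -0.0005  0.125 ]
```

Call:
servo_tool(
  deltas=[
    [0,0,0.03,0,0,0,0.085],
    [0,0,0.06,0,0,0,0.085],
    [0,0,0.085,0,0,0,0.085],
    [0,0,0.105,0,0,0,0.085],
    [0,0,0.117,0,0,0,0.085],
    [0,0,0.122,0,0,0,0.085],
    [0,0,0.125,0,0,0,0.085],
    [0,0,0.125,0,0,0,0.085],
  ],
)

```text
time_s: 8.77
position: [0.4503, -0.0934, 0.1051]
orientation: [[-0.954, 0.301, -0.0], [0.301, 0.954, 0.001], [0.0, 0.001, -1.0]]
force: [-0.4, -0.1, 0.0]
grip_width: 0.0848
```

Call:
servo_tool(
  deltas=[
    [0,0,0,0,0,0,0.045],
    [0,0,0,0,0,0,0.045],
    [0,0,0,0,0,0,0.045],
    [0,0,0,0,0,0,0.045],
    [0,0,0,0,0,0,0.045],
    [0,0,0,0,0,0,0.045],
    [0,0,0,0,0,0,0.045],
  ],
  squeeze=60,
)

```text
time_s: 9.35
position: [0.4508, -0.0949, 0.1066]
orientation: [[-0.953, 0.304, 0.003], [0.304, 0.953, -0.001], [-0.003, 0.0, -1.0]]
force: [-1.3, -0.1, 8.1]
grip_width: 0.062
```

Call:
servo_tool(
  deltas=[
    [0,0,-0.01,0,0,0,0.045],
    [0,0,-0.03,0,0,0,0.045],
    [0,0,-0.055,0,0,0,0.045],
    [0,0,-0.08,0,0,0,0.045],
    [0,0,-0.1,0,0,0,0.045],
    [0,0,-0.115,0,0,0,0.045],
    [0,0,-0.12,0,0,0,0.045],
    [0,0,-0.12,0,0,0,0.045],
  ],
)

```text
time_s: 10.02
position: [0.4504, -0.0947, 0.2263]
orientation: [[-0.953, 0.303, 0.002], [0.303, 0.953, -0.0], [-0.002, 0.0, -1.0]]
force: [-0.4, -0.7, -5.8]
grip_width: 0.0622
```

```bash
python3 -c "
from h import *
d(.460,.275,.225)"
```

```text
delta [0.103  0.3552 0.0012]
```

Call:
servo_tool(
  deltas=[
    [0.006,0.02,0,0,0,0,0.045],
    [0.014,0.048,0,0,0,0,0.045],
    [0.023,0.08,0,0,0,0,0.045],
    [0.032,0.112,0,0,0,0,0.045],
    [0.041,0.144,0,0,0,0,0.045],
    [0.05,0.176,0,0,0,0,0.045],
    [0.059,0.208,0,0,0,0,0.045],
    [0.068,0.24,0,0,0,0,0.045],
  ],
)

```text
time_s: 10.68
position: [0.4567, 0.1559, 0.2238]
orientation: [[-0.953, 0.303, -0.003], [0.303, 0.953, -0.001], [0.002, -0.002, -1.0]]
force: [2.2, 0.5, -5.8]
grip_width: 0.0618
```

Call:
servo_tool(
  deltas=[
    [0.01,0.03,0,0,0,0,0.045],
    [0.019,0.06,0,0,0,0,0.045],
    [0.027,0.09,0,0,0,0,0.045],
    [0.033,0.11,0,0,0,0,0.045],
    [0.035,0.115,0.02,0,0,0,0.045],
    [0.035,0.115,0.045,0,0,0,0.045],
    [0.035,0.115,0.07,0,0,0,0.045],
    [0.035,0.115,0.08,0,0,0,0.045],
  ],
)

```text
time_s: 11.35
position: [0.4566, 0.2732, 0.141]
orientation: [[-0.953, 0.302, -0.007], [0.302, 0.953, -0.005], [0.005, -0.007, -1.0]]
force: [-0.4, -1.1, -6.2]
grip_width: 0.0618
```

Call:
servo_tool(
  deltas=[
    [0,0,0.006,0,0,0,0.045],
    [0,0,0.012,0,0,0,0.045],
    [0,0,0.016,0,0,0,0.045],
    [0,0,0.019,0,0,0,0.045],
    [0,0,0.021,0,0,0,0.045],
    [0,0,0.021,0,0,0,0.045],
  ],
)

```text
time_s: 11.85
position: [0.4597, 0.2751, 0.1245]
orientation: [[-0.953, 0.303, 0.001], [0.303, 0.953, 0.0], [-0.0, 0.001, -1.0]]
force: [-0.1, 0.4, -4.8]
grip_width: 0.0617
```

```bash
python3 -c "
from h import *
d(.460,.275,.11)"
```

```text
delta [-0.0003 -0.      0.0145]
```

Call:
servo_tool(
  deltas=[
    [0,0,0.003,0,0,0,0.045],
    [0,0,0.006,0,0,0,0.045],
    [0,0,0.009,0,0,0,0.045],
    [0,0,0.011,0,0,0,0.045],
    [0,0,0.013,0,0,0,0.045],
    [0,0,0.014,0,0,0,0.045],
    [0,0,0.014,0,0,0,0.045],
  ],
)

```text
time_s: 12.43
position: [0.4593, 0.275, 0.11]
orientation: [[-0.953, 0.303, -0.0], [0.303, 0.953, -0.0], [0.0, -0.0, -1.0]]
force: [0.5, -0.8, -5.2]
grip_width: 0.062
```

Call:
servo_tool(
  deltas=[
    [0,0,0.001,0,0,0,0.045],
    [0,0,0.002,0,0,0,0.045],
    [0,0,0.003,0,0,0,0.045],
    [0,0,0.003,0,0,0,0.045],
  ],
)

```text
time_s: 12.77
position: [0.4601, 0.2748, 0.1096]
orientation: [[-0.953, 0.303, 0.002], [0.303, 0.953, 0.0], [-0.002, 0.001, -1.0]]
force: [-3.5, -4.0, 16.7]
grip_width: 0.0618
```

Call:
servo_tool(
  deltas=[
    [0,0,-0.001,0,0,0,0.07],
    [0,0,-0.001,0,0,0,0.085],
    [0,0,-0.001,0,0,0,0.085],
    [0,0,-0.001,0,0,0,0.085],
    [0,0,-0.02,0,0,0,0.085],
    [0,0,-0.05,0,0,0,0.085],
    [0,0,-0.09,0,0,0,0.085],
    [0,0,-0.12,0,0,0,0.085],
  ],
)

```text
time_s: 13.43
position: [0.4596, 0.2754, 0.2293]
orientation: [[-0.953, 0.303, 0.001], [0.303, 0.953, 0.001], [-0.0, 0.001, -1.0]]
force: [0.8, -0.0, -0.6]
grip_width: 0.0846
```

```bash
python3 -c "
from h import *
d(.4603,.0897,.22)"
```

```text
delta [-0.0568 -0.1768  0.0091]
```

Call:
servo_tool(
  deltas=[
    [-0.057,-0.177,0,0,0,0,0.085],
    [-0.057,-0.177,0,0,0,0,0.085],
    [-0.057,-0.177,0,0,0,0,0.085],
    [-0.057,-0.177,0,0,0,0,0.085],
    [-0.057,-0.177,0,0,0,0,0.085],
    [-0.057,-0.177,0,0,0,0,0.085],
    [-0.057,-0.177,0.04,0,0,0,0.085],
    [-0.057,-0.177,0.08,0,0,0,0.085],
  ],
)

```text
time_s: 14.1
position: [0.463, 0.0903, 0.1481]
orientation: [[-0.953, 0.304, 0.008], [0.304, 0.953, 0.004], [-0.006, 0.006, -1.0]]
force: [0.3, -1.0, -1.0]
grip_width: 0.085
```

Run:
```python
from h import *
d(.4603,.0897,.025)
s=arm.snapshot("scene")["img"][90:260,210:480,::-1]
cv2.imwrite("pics/a4.png",cv2.resize(s,None,fx=2.9,fy=2.9,interpolation=cv2.INTER_CUBIC))
```

```text
delta [ 0.0031 -0.002   0.1231]
```

View pics/a4.png

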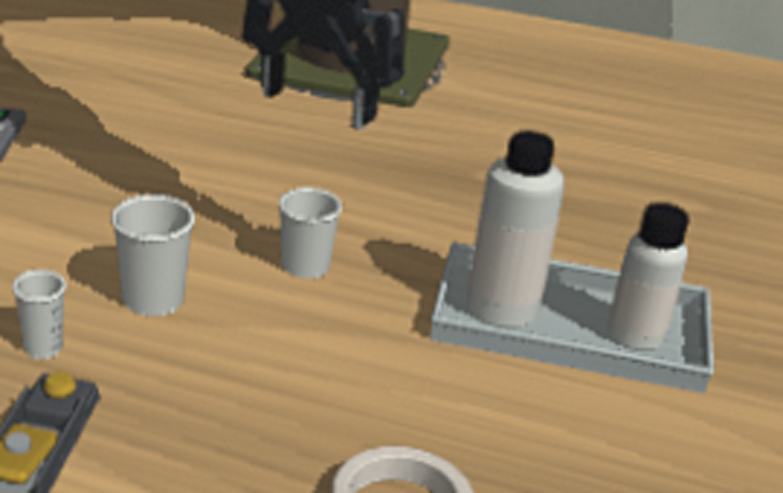

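Both bottles stand in the tray, resin at (510,250) in the half nearer the scale and hardener at (645,290). The medium cup is at (310,235), under the gripper. Descending on it.

Call:
servo_tool(
  deltas=[
    [0.001,-0.001,0.03,0,0,0,0.085],
    [0.001,-0.001,0.06,0,0,0,0.085],
    [0.001,-0.001,0.085,0,0,0,0.085],
    [0.001,-0.001,0.105,0,0,0,0.085],
    [0.001,-0.001,0.117,0,0,0,0.085],
    [0.001,-0.001,0.121,0,0,0,0.085],
    [0.001,-0.001,0.121,0,0,0,0.085],
  ],
)

```text
time_s: 14.73
position: [0.4589, 0.0894, 0.0259]
orientation: [[-0.953, 0.302, -0.001], [0.302, 0.953, 0.0], [0.001, -0.0, -1.0]]
force: [0.3, 0.6, 0.1]
grip_width: 0.0847
```

Call:
servo_tool(
  deltas=[
    [0,0,0,0,0,0,0.035],
    [0,0,0,0,0,0,0.035],
    [0,0,0,0,0,0,0.035],
    [0,0,0,0,0,0,0.035],
    [0,0,0,0,0,0,0.035],
    [0,0,0,0,0,0,0.035],
    [0,0,0,0,0,0,0.035],
    [0,0,0,0,0,0,0.035],
  ],
  squeeze=20,
)

```text
time_s: 15.4
position: [0.4598, 0.0888, 0.0275]
orientation: [[-0.953, 0.303, 0.003], [0.303, 0.953, 0.001], [-0.002, 0.002, -1.0]]
force: [0.3, 1.1, 5.7]
grip_width: 0.0536
```

Call:
servo_tool(
  deltas=[
    [0,0,-0.01,0,0,0,0.035],
    [0,0,-0.03,0,0,0,0.035],
    [0,0,-0.055,0,0,0,0.035],
    [0,0,-0.08,0,0,0,0.035],
    [0,0,-0.105,0,0,0,0.035],
    [0,0,-0.125,0,0,0,0.035],
    [0,0,-0.14,0,0,0,0.035],
    [0,0,-0.14,0,0,0,0.035],
  ],
)

```text
time_s: 16.07
position: [0.4606, 0.0887, 0.1696]
orientation: [[-0.953, 0.304, 0.006], [0.304, 0.953, 0.002], [-0.005, 0.003, -1.0]]
force: [0.9, -0.6, -0.2]
grip_width: 0.0534
```

```bash
python3 -c "
from h import *
d(.568,-.301,.166)"
```

```text
delta [-0.2206 -0.3387  0.0036]
```

Call:
servo_tool(
  deltas=[
    [-0.012,-0.018,0,0,0,0,0.035],
    [-0.03,-0.045,0,0,0,0,0.035],
    [-0.048,-0.073,0,0,0,0,0.035],
    [-0.066,-0.101,0,0,0,0,0.035],
    [-0.084,-0.129,0,0,0,0,0.035],
    [-0.102,-0.157,0,0,0,0,0.035],
    [-0.12,-0.185,0,0,0,0,0.035],
    [-0.138,-0.213,0,0,0,0,0.035],
  ],
)

```text
time_s: 16.73
position: [0.5254, -0.1581, 0.1658]
orientation: [[-0.953, 0.303, -0.001], [0.303, 0.953, 0.0], [0.001, -0.0, -1.0]]
force: [1.1, 1.0, -0.0]
grip_width: 0.0535
```

Call:
servo_tool(
  deltas=[
    [-0.018,-0.028,0,0,0,0,0.035],
    [-0.036,-0.056,0,0,0,0,0.035],
    [-0.054,-0.084,0,0,0,0,0.035],
    [-0.07,-0.107,0,0,0,0,0.035],
    [-0.08,-0.121,0,0,0,0,0.035],
    [-0.083,-0.126,0,0,0,0,0.035],
    [-0.083,-0.126,0,0,0,0,0.035],
  ],
)

```text
time_s: 17.32
position: [0.566, -0.3032, 0.1653]
orientation: [[-0.952, 0.306, -0.001], [0.306, 0.952, -0.0], [0.001, -0.001, -1.0]]
force: [0.6, -0.3, -0.6]
grip_width: 0.0533
```

```bash
python3 -c "
from h import *
d(.568,-.301,.04)
s=arm.snapshot('scene')['img'][70:250,110:330,::-1]
cv2.imwrite('pics/a5.png',cv2.resize(s,None,fx=3,fy=3,interpolation=cv2.INTER_CUBIC))"
```

```text
delta [-0.0014  0.0028  0.1253]
```

View pics/a5.png

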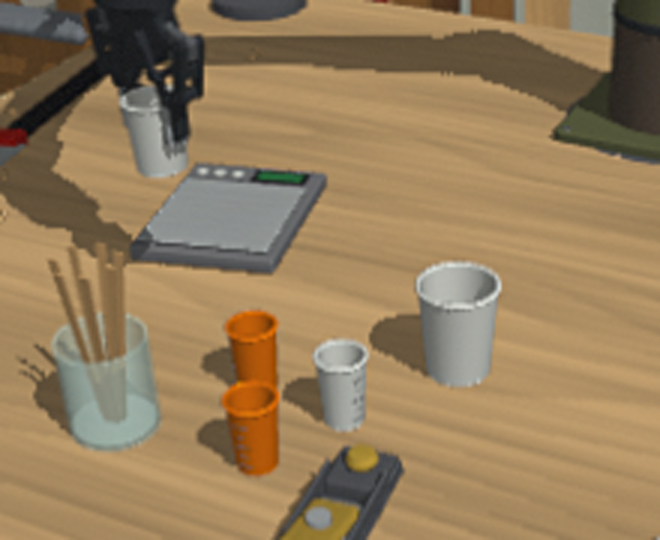

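The cup hangs straight in the fingers (at (158,135)), with open bench beneath it behind the scale. Lowering.

Call:
servo_tool(
  deltas=[
    [-0.001,0.002,0.02,0,0,0,0.035],
    [-0.001,0.002,0.045,0,0,0,0.035],
    [-0.001,0.002,0.07,0,0,0,0.035],
    [-0.001,0.002,0.092,0,0,0,0.035],
    [-0.001,0.002,0.11,0,0,0,0.035],
    [-0.001,0.002,0.12,0,0,0,0.035],
    [-0.001,0.002,0.125,0,0,0,0.035],
    [-0.001,0.002,0.125,0,0,0,0.035],
  ],
)

```text
time_s: 18.03
position: [0.568, -0.2983, 0.0406]
orientation: [[-0.954, 0.301, -0.002], [0.301, 0.954, 0.001], [0.002, 0.001, -1.0]]
force: [0.2, -0.1, -0.1]
grip_width: 0.0533
```

Call:
servo_tool(
  deltas=[
    [0,0,0.003,0,0,0,0.035],
    [0,0,0.006,0,0,0,0.035],
    [0,0,0.008,0,0,0,0.035],
    [0,0,0.01,0,0,0,0.035],
    [0,0,0.011,0,0,0,0.035],
    [0,0,0.012,0,0,0,0.035],
    [0,0,0.012,0,0,0,0.035],
  ],
)

```text
time_s: 18.62
position: [0.5683, -0.3, 0.0291]
orientation: [[-0.953, 0.303, -0.0], [0.303, 0.953, 0.0], [0.0, 0.0, -1.0]]
force: [0.7, -0.5, -0.5]
grip_width: 0.0534
```

Call:
servo_tool(
  deltas=[
    [0,0,0.001,0,0,0,0.035],
    [0,0,0.002,0,0,0,0.035],
    [0,0,0.002,0,0,0,0.035],
  ],
)

```text
time_s: 18.87
position: [0.5689, -0.3001, 0.0277]
orientation: [[-0.953, 0.303, 0.001], [0.303, 0.953, -0.0], [-0.001, 0.0, -1.0]]
force: [-0.5, 0.6, 2.3]
grip_width: 0.0535
```

Call:
servo_tool(
  deltas=[
    [0,0,0,0,0,0,0.065],
    [0,0,0,0,0,0,0.08],
    [0,0,0,0,0,0,0.08],
    [0,0,0,0,0,0,0.08],
    [0,0,-0.03,0,0,0,0.08],
    [0,0,-0.07,0,0,0,0.085],
    [0,0,-0.11,0,0,0,0.085],
    [0,0,-0.15,0,0,0,0.085],
  ],
)

```text
time_s: 19.53
position: [0.5679, -0.2997, 0.1785]
orientation: [[-0.953, 0.303, -0.001], [0.303, 0.953, 0.001], [0.001, 0.0, -1.0]]
force: [1.2, -1.7, 0.6]
grip_width: 0.0852
```

```bash
python3 -c "
from h import *
d(.5653,-.0174,.178)"
```

```text
delta [0.0879 0.2683 0.0007]
```

Call:
servo_tool(
  deltas=[
    [0.088,0.268,0,0,0,0,0.085],
    [0.088,0.268,0,0,0,0,0.085],
    [0.088,0.268,0,0,0,0,0.085],
    [0.088,0.268,0,0,0,0,0.085],
    [0.088,0.268,0,0,0,0,0.085],
    [0.088,0.268,0,0,0,0,0.085],
    [0.088,0.268,0,0,0,0,0.085],
    [0.088,0.268,0,0,0,0,0.085],
  ],
)

```text
time_s: 20.2
position: [0.5657, -0.0069, 0.1779]
orientation: [[-0.957, 0.29, 0.001], [0.29, 0.957, 0.007], [0.001, 0.007, -1.0]]
force: [0.1, 1.3, 0.7]
grip_width: 0.085
```

Call:
servo_tool(
  deltas=[
    [0,0,0.0,0,0,0,0.085],
    [0,0,0.02,0,0,0,0.085],
    [0,0,0.04,0,0,0,0.085],
    [0,0,0.05,0,0,0,0.085],
    [0,0,0.05,0,0,0,0.085],
  ],
)

```text
time_s: 20.62
position: [0.5639, -0.0198, 0.125]
orientation: [[-0.952, 0.305, -0.005], [0.305, 0.952, -0.001], [0.004, -0.003, -1.0]]
force: [-1.1, 0.4, -0.2]
grip_width: 0.0847
```

```bash
python3 -c "
from h import *
d(.5653,-.0174,.044)"
```

```text
delta [-0.0009  0.0029  0.081 ]
```

Call:
servo_tool(
  deltas=[
    [-0.001,0.001,0.0,0,0,0,0.085],
    [-0.001,0.001,0.015,0,0,0,0.085],
    [-0.001,0.001,0.032,0,0,0,0.085],
    [-0.001,0.001,0.05,0,0,0,0.085],
    [-0.001,0.001,0.066,0,0,0,0.085],
    [-0.001,0.001,0.076,0,0,0,0.085],
    [-0.001,0.001,0.08,0,0,0,0.085],
    [-0.001,0.001,0.08,0,0,0,0.085],
  ],
)

```text
time_s: 21.28
position: [0.5671, -0.0174, 0.0471]
orientation: [[-0.953, 0.303, -0.0], [0.303, 0.953, -0.0], [0.0, -0.0, -1.0]]
force: [0.4, -0.3, -0.3]
grip_width: 0.0853
```

Call:
servo_tool(
  deltas=[
    [0,0,0,0,0,0,0.045],
    [0,0,0,0,0,0,0.045],
    [0,0,0,0,0,0,0.045],
    [0,0,0,0,0,0,0.045],
    [0,0,0,0,0,0,0.045],
    [0,0,0,0,0,0,0.045],
  ],
  squeeze=20,
)

```text
time_s: 21.78
position: [0.568, -0.0174, 0.0486]
orientation: [[-0.953, 0.303, 0.003], [0.303, 0.953, -0.0], [-0.002, 0.001, -1.0]]
force: [-1.1, -0.2, 6.4]
grip_width: 0.0676
```

Call:
servo_tool(
  deltas=[
    [0,0,-0.01,0,0,0,0.045],
    [0,0,-0.03,0,0,0,0.045],
    [0,0,-0.055,0,0,0,0.045],
    [0,0,-0.08,0,0,0,0.045],
    [0,0,-0.1,0,0,0,0.045],
    [0,0,-0.115,0,0,0,0.045],
    [0,0,-0.12,0,0,0,0.045],
    [0,0,-0.12,0,0,0,0.045],
  ],
)

```text
time_s: 22.45
position: [0.5678, -0.0172, 0.169]
orientation: [[-0.953, 0.303, 0.003], [0.303, 0.953, 0.0], [-0.003, 0.001, -1.0]]
force: [1.3, 0.1, -0.3]
grip_width: 0.0678
```

```bash
python3 -c "
from h import *
d(.4415,-.3314,.166)"
```

```text
delta [ 0.0251 -0.3377  0.0025]
```

Call:
servo_tool(
  deltas=[
    [0.002,-0.02,0,0,0,0,0.045],
    [0.004,-0.05,0,0,0,0,0.045],
    [0.006,-0.08,0,0,0,0,0.045],
    [0.008,-0.11,0,0,0,0,0.045],
    [0.01,-0.14,0,0,0,0,0.045],
    [0.013,-0.17,0,0,0,0,0.045],
    [0.015,-0.2,0,0,0,0,0.045],
    [0.018,-0.23,0,0,0,0,0.045],
  ],
)

```text
time_s: 23.12
position: [0.4787, -0.232, 0.1661]
orientation: [[-0.953, 0.303, -0.002], [0.303, 0.953, 0.001], [0.002, 0.0, -1.0]]
force: [-0.3, 0.0, -1.3]
grip_width: 0.0678
```

Call:
servo_tool(
  deltas=[
    [0.002,-0.03,0,0,0,0,0.045],
    [0.004,-0.06,0,0,0,0,0.045],
    [0.006,-0.085,0,0,0,0,0.045],
    [0.007,-0.1,0,0,0,0,0.045],
    [0.007,-0.107,0.015,0,0,0,0.045],
    [0.007,-0.107,0.035,0,0,0,0.045],
    [0.007,-0.107,0.05,0,0,0,0.045],
    [0.007,-0.107,0.055,0,0,0,0.045],
  ],
)

```text
time_s: 23.78
position: [0.4388, -0.3299, 0.1092]
orientation: [[-0.953, 0.303, -0.005], [0.303, 0.953, 0.003], [0.006, 0.002, -1.0]]
force: [0.5, 0.1, -1.2]
grip_width: 0.0678
```

```bash
python3 -c "
from h import *
d(.4415,-.3314,.0745)
s=arm.snapshot('scene')['img'][50:230,110:330,::-1]
cv2.imwrite('pics/a6.png',cv2.resize(s,None,fx=3,fy=3,interpolation=cv2.INTER_CUBIC))"
```

```text
delta [-0.0032 -0.0007  0.0346]
```

View pics/a6.png

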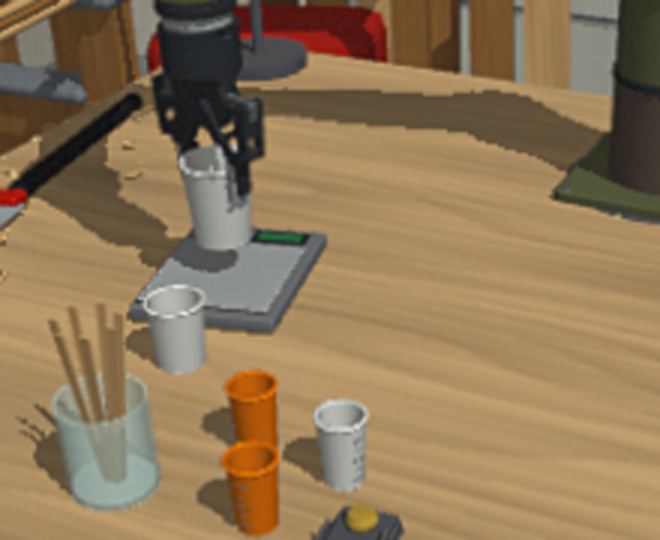

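The large cup is over the pan, about 35 mm up (cup at (220,200)). The medium cup stands behind the scale (178,330). Lowering gently.

Call:
servo_tool(
  deltas=[
    [-0.002,0,0.006,0,0,0,0.045],
    [-0.002,0,0.012,0,0,0,0.045],
    [-0.002,0,0.018,0,0,0,0.045],
    [-0.002,0,0.022,0,0,0,0.045],
    [-0.002,0,0.025,0,0,0,0.045],
    [-0.002,0,0.027,0,0,0,0.045],
    [-0.002,0,0.028,0,0,0,0.045],
    [-0.002,0,0.028,0,0,0,0.045],
  ],
)

```text
time_s: 24.5
position: [0.4429, -0.3314, 0.0842]
orientation: [[-0.953, 0.303, -0.0], [0.303, 0.953, 0.0], [0.0, 0.0, -1.0]]
force: [0.8, -0.6, -0.3]
grip_width: 0.0678
```

Call:
servo_tool(
  deltas=[
    [0,0,0.001,0,0,0,0.045],
    [0,0,0.002,0,0,0,0.045],
    [0,0,0.003,0,0,0,0.045],
    [0,0,0.004,0,0,0,0.045],
    [0,0,0.004,0,0,0,0.045],
  ],
)

```text
time_s: 24.92
position: [0.4429, -0.3314, 0.08]
orientation: [[-0.953, 0.303, -0.0], [0.303, 0.953, 0.0], [0.0, 0.0, -1.0]]
force: [0.7, 0.5, -0.4]
grip_width: 0.0675
```

Call:
servo_tool(
  deltas=[
    [0,0,0.001,0,0,0,0.045],
    [0,0,0.002,0,0,0,0.045],
    [0,0,0.003,0,0,0,0.045],
    [0,0,0.004,0,0,0,0.045],
    [0,0,0.004,0,0,0,0.045],
  ],
)

```text
time_s: 25.33
position: [0.4429, -0.3314, 0.076]
orientation: [[-0.953, 0.303, -0.0], [0.303, 0.953, 0.0], [0.0, 0.0, -1.0]]
force: [0.3, 0.2, 0.3]
grip_width: 0.0674
```

Call:
servo_tool(
  deltas=[
    [0,0,0.001,0,0,0,0.045],
    [0,0,0.0015,0,0,0,0.045],
    [0,0,0.0015,0,0,0,0.045],
  ],
)

```text
time_s: 25.58
position: [0.4431, -0.3315, 0.0748]
orientation: [[-0.953, 0.303, 0.0], [0.303, 0.953, -0.0], [-0.0, 0.0, -1.0]]
force: [-0.3, -0.6, -0.3]
grip_width: 0.0679
```

Call:
servo_tool(
  deltas=[
    [0,0,0.001,0,0,0,0.045],
    [0,0,0.0015,0,0,0,0.045],
    [0,0,0.0015,0,0,0,0.045],
  ],
)

```text
time_s: 25.83
position: [0.4434, -0.3318, 0.0746]
orientation: [[-0.953, 0.303, 0.001], [0.303, 0.953, -0.001], [-0.002, -0.001, -1.0]]
force: [-1.2, 0.7, 11.8]
grip_width: 0.0676
```

Call:
servo_tool(
  deltas=[
    [0,0,-0.001,0,0,0,0.075],
    [0,0,-0.001,0,0,0,0.085],
    [0,0,-0.001,0,0,0,0.085],
    [0,0,-0.001,0,0,0,0.085],
    [0,0,-0.015,0,0,0,0.085],
    [0,0,-0.04,0,0,0,0.085],
    [0,0,-0.08,0,0,0,0.085],
    [0,0,-0.12,0,0,0,0.085],
  ],
)

```text
time_s: 26.5
position: [0.4419, -0.3307, 0.1934]
orientation: [[-0.953, 0.302, -0.003], [0.302, 0.953, 0.002], [0.003, 0.001, -1.0]]
force: [0.9, -1.0, -0.2]
grip_width: 0.0853
```

```bash
python3 -c "
from h import *
d(.6675,-.0738,.2)"
```

```text
delta [-0.1373  0.3132 -0.0066]
```

Call:
servo_tool(
  deltas=[
    [-0.137,0.313,0,0,0,0,0.062],
    [-0.137,0.313,0,0,0,0,0.062],
    [-0.137,0.313,0,0,0,0,0.062],
    [-0.137,0.313,0,0,0,0,0.062],
    [-0.137,0.313,0,0,0,0,0.062],
    [-0.137,0.313,0,0,0,0,0.062],
    [-0.137,0.313,0,0,0,0,0.062],
    [-0.137,0.313,0,0,0,0,0.062],
  ],
)

```text
time_s: 27.17
position: [0.6636, -0.0792, 0.1928]
orientation: [[-0.953, 0.303, -0.001], [0.303, 0.953, -0.0], [0.001, -0.0, -1.0]]
force: [0.1, -1.0, 0.0]
grip_width: 0.0623
```

Call:
servo_tool(
  deltas=[
    [-0.004,0.007,0,0,0,0,0.062],
    [-0.004,0.007,0,0,0,0,0.062],
    [-0.004,0.007,0,0,0,0,0.062],
    [-0.004,0.007,0,0,0,0,0.062],
  ],
)

```text
time_s: 27.5
position: [0.6676, -0.0776, 0.1927]
orientation: [[-0.952, 0.305, -0.002], [0.305, 0.952, -0.002], [0.001, -0.002, -1.0]]
force: [-0.3, 0.4, 1.1]
grip_width: 0.0618
```

```bash
python3 -c "
from h import *
d(.6675,-.0738,.045)"
```

```text
delta [0.0011 0.0039 0.1477]
```

Call:
servo_tool(
  deltas=[
    [0.001,0.003,0.03,0,0,0,0.062],
    [0.001,0.003,0.065,0,0,0,0.062],
    [0.001,0.003,0.095,0,0,0,0.062],
    [0.001,0.003,0.118,0,0,0,0.062],
    [0.001,0.003,0.135,0,0,0,0.062],
    [0.001,0.003,0.144,0,0,0,0.062],
    [0.001,0.003,0.147,0,0,0,0.062],
    [0.001,0.003,0.147,0,0,0,0.062],
  ],
)

```text
time_s: 28.17
position: [0.6682, -0.0736, 0.0461]
orientation: [[-0.953, 0.304, -0.001], [0.304, 0.953, -0.0], [0.001, -0.001, -1.0]]
force: [0.4, -0.7, 0.6]
grip_width: 0.062
```

```bash
python3 -c "
from h import *
d(.6675,-.0738,.045)
s=arm.snapshot('scene')['img'][110:270,170:330,::-1]
cv2.imwrite('pics/a7.png',cv2.resize(s,None,fx=3.5,fy=3.5,interpolation=cv2.INTER_CUBIC))"
```

```text
delta [ 0.0006 -0.0004  0.0011]
```

View pics/a7.png

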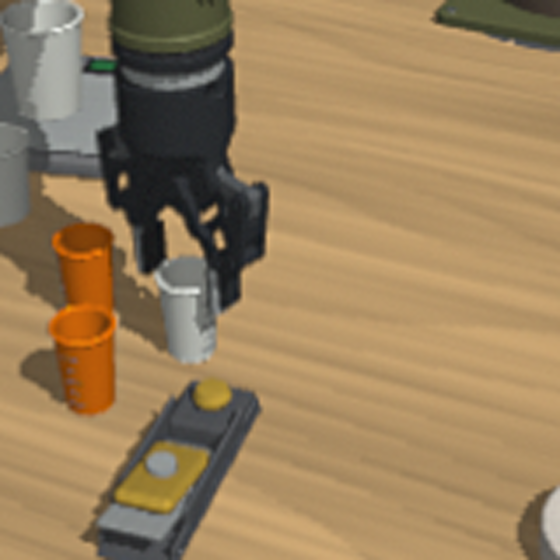

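The fingers straddle the top of the white small cup (188,300), clear of the orange cups and the plane. Closing.

Call:
servo_tool(
  deltas=[
    [0,0,-0.002,0,0,0,0.025],
    [0,0,-0.002,0,0,0,0.025],
    [0,0,-0.002,0,0,0,0.025],
    [0,0,-0.002,0,0,0,0.025],
    [0,0,-0.002,0,0,0,0.025],
    [0,0,-0.002,0,0,0,0.025],
    [0,0,-0.002,0,0,0,0.025],
    [0,0,-0.002,0,0,0,0.025],
  ],
  squeeze=20,
)

```text
time_s: 28.88
position: [0.6701, -0.0726, 0.0502]
orientation: [[-0.953, 0.303, 0.003], [0.303, 0.953, -0.001], [-0.003, 0.0, -1.0]]
force: [-1.5, 0.4, 6.6]
grip_width: 0.0388
```

Call:
servo_tool(
  deltas=[
    [0,0,-0.01,0,0,0,0.025],
    [0,0,-0.03,0,0,0,0.025],
    [0,0,-0.055,0,0,0,0.025],
    [0,0,-0.08,0,0,0,0.025],
    [0,0,-0.105,0,0,0,0.025],
    [0,0,-0.125,0,0,0,0.025],
    [0,0,-0.135,0,0,0,0.025],
    [0,0,-0.135,0,0,0,0.025],
  ],
)

```text
time_s: 29.55
position: [0.6704, -0.0721, 0.1864]
orientation: [[-0.953, 0.303, 0.006], [0.303, 0.953, 0.0], [-0.005, 0.002, -1.0]]
force: [0.1, 0.1, 0.4]
grip_width: 0.0389
```

Run:
```python
from h import *
d(.5685,-.300,.18)
s=arm.snapshot("top")["img"]
cv2.imwrite("pics/a8.png",cv2.resize(s[150:320,300:450,::-1],None,fx=3.5,fy=3.5,interpolation=cv2.INTER_CUBIC))
```

```text
delta [ 0.0281 -0.2481  0.0059]
```

View pics/a8.png

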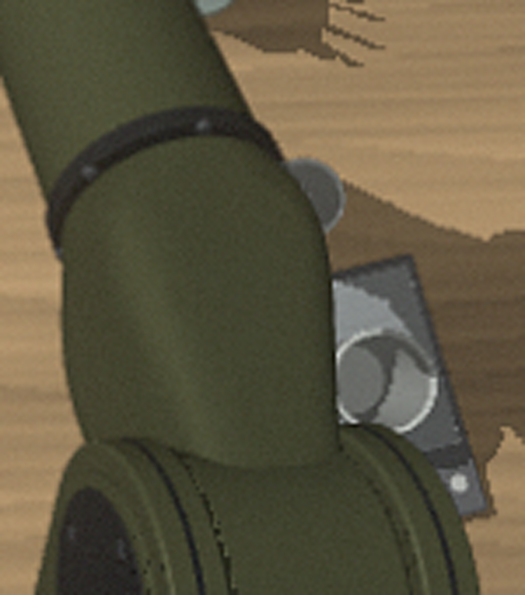

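The large cup stands on the pan (rim centre about (388,381)). The medium cup is partly hidden by the arm, with its centre at about (307,196). The small cup is held at a width of 39 mm. I'll move it toward the medium cup.

Call:
servo_tool(
  deltas=[
    [0.003,-0.02,0,0,0,0,0.025],
    [0.006,-0.05,0,0,0,0,0.025],
    [0.01,-0.085,0,0,0,0,0.025],
    [0.014,-0.12,0,0,0,0,0.025],
    [0.018,-0.155,0,0,0,0,0.025],
    [0.022,-0.19,0,0,0,0,0.025],
    [0.025,-0.22,0,0,0,0,0.025],
    [0.028,-0.24,0,0,0,0,0.025],
  ],
)

```text
time_s: 30.27
position: [0.5658, -0.2967, 0.181]
orientation: [[-0.952, 0.307, -0.005], [0.307, 0.952, -0.001], [0.004, -0.002, -1.0]]
force: [0.9, -0.7, 0.2]
grip_width: 0.0388
```

Call:
servo_tool(
  deltas=[
    [0.001,-0.008,0,0,0,0,0.025],
    [0.001,-0.008,0.01,0,0,0,0.025],
    [0.001,-0.008,0.025,0,0,0,0.025],
    [0.001,-0.008,0.035,0,0,0,0.025],
    [0.001,-0.008,0.035,0,0,0,0.025],
    [0.001,-0.008,0.035,0,0,0,0.025],
  ],
)

```text
time_s: 30.77
position: [0.5661, -0.2976, 0.147]
orientation: [[-0.954, 0.3, -0.002], [0.3, 0.954, 0.002], [0.002, 0.001, -1.0]]
force: [-0.2, -0.5, -0.5]
grip_width: 0.039
```

Run:
```python
from h import *
t=arm.snapshot("top")
print("med",world(t,(300+307/3.5,150+196/3.5),.066,1),"large",world(t,(300+388/3.5,150+381/3.5),.111,1))
d(.5685,-.300,.13)
s=arm.snapshot("scene")["img"]
a=cv2.resize(s[90:230,120:230,::-1],None,fx=4,fy=4,interpolation=cv2.INTER_CUBIC)
cv2.imwrite("pics/a9.png",a)
```

```text
med [ 0.5688 -0.3017  0.066 ] large [ 0.4397 -0.3362  0.111 ]
delta [-0.0023 -0.0011  0.0178]
```

View pics/a9.png

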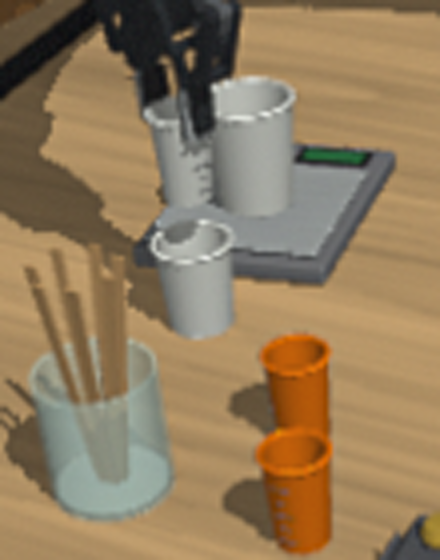

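Run:
```python
from h import *
s=arm.snapshot("scene")
f=lambda u,v,z: world(s,(120+(u+.5)/4-.5,90+(v+.5)/4-.5),z,1)
print("med rim",f(192.5,242,.066)); print("small foot",f(188,198,.097))
h=lambda x,y,z,r: [[x+r*np.cos(a),y+r*np.sin(a),z] for a in np.linspace(0,6.28,40)]
i=cv2.resize(s["img"][90:230,120:230,::-1],None,fx=5,fy=5,interpolation=cv2.INTER_CUBIC)
def dr(p,c): cv2.polylines(i,[np.int32(((pix(s,p)-[120,90])+.5)*5-.5)],True,c,1)
dr(h(.5688,-.3005,.066,.027),(0,0,255)); dr(h(.566,-.2985,.097,.0165),(0,255,0)); dr(h(.566,-.2985,.161,.0205),(0,255,0))
cv2.imwrite("pics/b1.png",i)
```

```text
med rim [ 0.5737 -0.2929  0.066 ]
small foot [ 0.569  -0.2953  0.097 ]
```

View pics/b1.png

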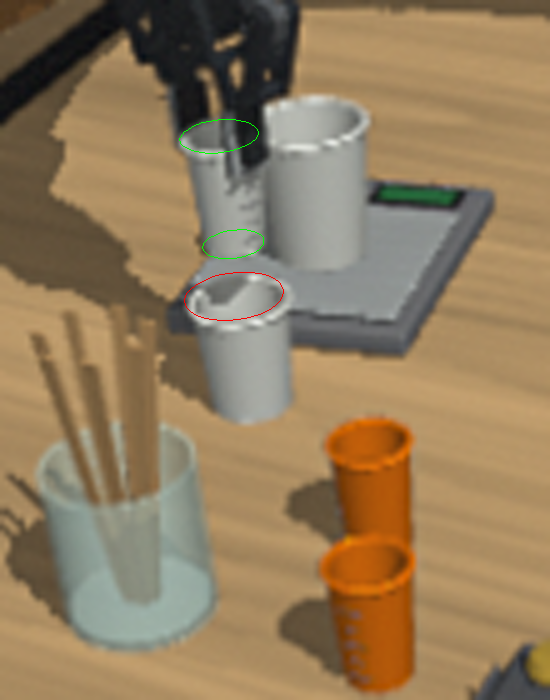

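In this view the small cup's foot (232,248) lines up with its predicted outline to within about 1 mm. The medium rim (241,300) is about 3 mm from where I assumed it. The fit has 8 mm to spare, so I'll shift about +3 mm in x and lower partway.

```bash
python3 -c "
from h import *
print(arm.sense()['position']);d(.569,-.298,.085)"
```

```text
[ 0.5668 -0.2992  0.1488]
delta [-0.0016  0.0018  0.0638]
```

Call:
servo_tool(
  deltas=[
    [-0.0015,0.001,0,0,0,0,0.025],
    [-0.0015,0.001,0.01,0,0,0,0.025],
    [-0.0015,0.001,0.02,0,0,0,0.025],
    [-0.0015,0.001,0.03,0,0,0,0.025],
    [-0.0015,0.001,0.04,0,0,0,0.025],
    [-0.0015,0.001,0.05,0,0,0,0.025],
    [-0.0015,0.001,0.055,0,0,0,0.025],
    [-0.0015,0.001,0.055,0,0,0,0.025],
  ],
)

```text
time_s: 31.58
position: [0.5665, -0.2989, 0.0912]
orientation: [[-0.953, 0.303, -0.003], [0.303, 0.953, 0.001], [0.003, 0.0, -1.0]]
force: [-1.1, -0.3, -0.1]
grip_width: 0.0387
```

```bash
python3 -c "
from h import *
d(.569,-.298,.07)
s=arm.snapshot('scene')['img']
cv2.imwrite('pics/b2.png',cv2.resize(s[90:190,130:230,::-1],None,fx=5,fy=5,interpolation=cv2.INTER_CUBIC))"
```

```text
delta [-0.0022  0.0016  0.0212]
```

View pics/b2.png

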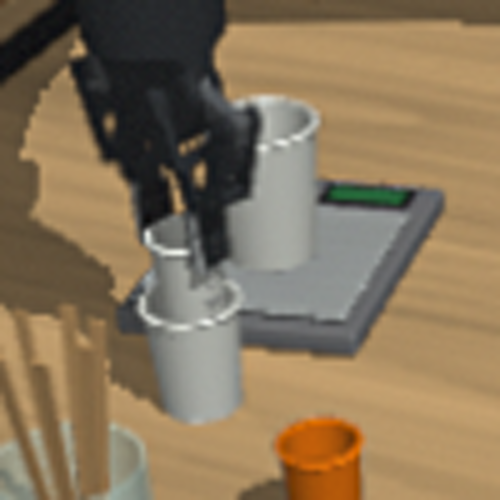

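The small cup is inside the medium one, about 3 mm left of centre (left gap around (147,290)). Nudging it right and lowering while I watch the force.

Call:
servo_tool(
  deltas=[
    [-0.001,0.0025,0,0,0,0,0.025],
    [-0.001,0.0025,0.003,0,0,0,0.025],
    [-0.001,0.0025,0.006,0,0,0,0.025],
    [-0.001,0.0025,0.009,0,0,0,0.025],
    [-0.001,0.0025,0.012,0,0,0,0.025],
    [-0.001,0.0025,0.012,0,0,0,0.025],
  ],
)

```text
time_s: 32.13
position: [0.5689, -0.2972, 0.0805]
orientation: [[-0.953, 0.303, -0.001], [0.303, 0.953, 0.0], [0.001, 0.0, -1.0]]
force: [0.0, 0.2, -0.1]
grip_width: 0.0388
```

Call:
servo_tool(
  deltas=[
    [0,0,0.002,0,0,0,0.025],
    [0,0,0.004,0,0,0,0.025],
    [0,0,0.004,0,0,0,0.025],
  ],
)

```text
time_s: 32.38
position: [0.5691, -0.2972, 0.0768]
orientation: [[-0.953, 0.303, -0.001], [0.303, 0.953, 0.0], [0.001, 0.0, -1.0]]
force: [0.6, -1.1, -0.2]
grip_width: 0.0388
```

```bash
python3 -c "
from h import *
d(.569,-.298,.07)
s=arm.snapshot('scene')['img']
cv2.imwrite('pics/b3.png',cv2.resize(s[110:180,140:200,::-1],None,fx=7,fy=7,interpolation=cv2.INTER_CUBIC))"
```

```text
delta [-0.0001 -0.0008  0.0068]
```

View pics/b3.png

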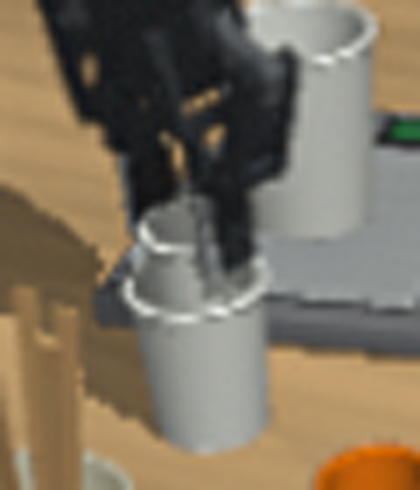

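The small cup is well inside and roughly centred (rims at (185,230) and (197,290)), with the fingertips just above the medium rim. Lowering a few mm more.

Call:
servo_tool(
  deltas=[
    [0,0,0.001,0,0,0,0.025],
    [0,0,0.002,0,0,0,0.025],
    [0,0,0.003,0,0,0,0.025],
    [0,0,0.003,0,0,0,0.025],
  ],
)

```text
time_s: 32.77
position: [0.5693, -0.2972, 0.074]
orientation: [[-0.953, 0.303, -0.0], [0.303, 0.953, 0.0], [0.0, 0.0, -1.0]]
force: [-0.5, 0.3, 1.2]
grip_width: 0.0387
```

Call:
servo_tool(
  deltas=[
    [0,0,0.001,0,0,0,0.025],
    [0,0,0.002,0,0,0,0.025],
    [0,0,0.002,0,0,0,0.025],
  ],
)

```text
time_s: 33.02
position: [0.5692, -0.2973, 0.072]
orientation: [[-0.953, 0.303, -0.0], [0.303, 0.953, 0.0], [0.0, 0.0, -1.0]]
force: [0.5, 1.5, -0.4]
grip_width: 0.0388
```

Call:
servo_tool(
  deltas=[
    [0,0,0,0,0,0,0.07],
    [0,0,0,0,0,0,0.07],
    [0,0,0,0,0,0,0.07],
    [0,0,0,0,0,0,0.07],
    [0,0,-0.02,0,0,0,0.07],
    [0,0,-0.06,0,0,0,0.07],
    [0,0,-0.1,0,0,0,0.07],
    [0,0,-0.14,0,0,0,0.07],
  ],
)

```text
time_s: 33.68
position: [0.569, -0.297, 0.2136]
orientation: [[-0.953, 0.303, -0.001], [0.303, 0.953, 0.001], [0.001, 0.0, -1.0]]
force: [0.4, -0.4, -0.9]
grip_width: 0.0701
```

Call:
servo_tool(
  deltas=[
    [0.09,0.28,-0.05,0,0,0,0.07],
    [0.09,0.28,-0.05,0,0,0,0.07],
    [0.09,0.28,-0.05,0,0,0,0.07],
    [0.09,0.28,-0.05,0,0,0,0.07],
    [0.09,0.28,-0.05,0,0,0,0.07],
    [0.09,0.28,-0.05,0,0,0,0.07],
    [0.09,0.28,-0.05,0,0,0,0.07],
    [0.09,0.28,-0.05,0,0,0,0.07],
  ],
)

```text
time_s: 34.35
position: [0.5687, 0.0078, 0.2643]
orientation: [[-0.957, 0.291, 0.004], [0.291, 0.957, 0.008], [-0.001, 0.008, -1.0]]
force: [0.0, 0.6, 0.1]
grip_width: 0.07
```

Run:
```python
from h import *
t=arm.snapshot("top")["img"][:,:,::-1];s=arm.snapshot("scene")["img"][:,:,::-1]
Z=lambda a,f:cv2.resize(a,None,fx=f,fy=f,interpolation=cv2.INTER_CUBIC)
a=Z(t[190:320,340:460],3.3); b=Z(s[90:230,120:250],3); c=Z(t[200:310,60:260],1.9); e=Z(s[90:240,330:490],1.1)
i=np.zeros((600,800,3),np.uint8)
a=a[:420,:396];i[:a.shape[0],:a.shape[1]]=a; i[:min(420,b.shape[0]),400:400+b.shape[1]]=b[:420]
i[430:430+min(170,c.shape[0]),:c.shape[1]]=c[:170]; i[430:430+e.shape[0],400:400+e.shape[1]]=e
cv2.imwrite("pics/b4.png",i)
```

```text
(no output)
```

View pics/b4.png

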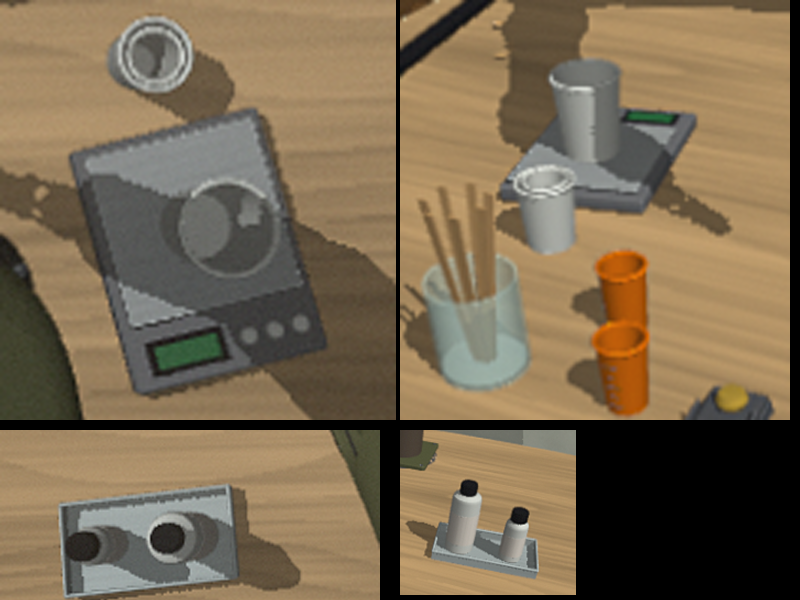

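Run:
```python
from h import *
t=arm.snapshot("top")
W=lambda u,v,z,f,o: world(t,(o[0]+(u+.5)/f-.5,o[1]+(v+.5)/f-.5),z,1)[:2]
A=(3.3,(340,190));C=(1.9,(60,200))
pan=np.mean([W(*p,.026,*A) for p in [(85,160),(250,115),(300,290),(130,328)]],0)
lg=W(228,228,.111,*A);ft=W(206,228,.029,*A);md=W(156,54,.066,*A)
print("pan",pan,"body est .4415 -.3314; large rim",lg,"floor",ft,"med",md,"small",W(154,52,.067,*A))
ax=np.array([.972,.235]);ay=np.array([-.235,.972])
for n,p in(("large",lg),("floor",ft),("med",md)):
  for c in (pan,np.array([.4415,-.3314])): print(n,ax@(p-c),ay@(p-c))
ty=np.array([-.0801,.9968]);tx=np.array([.9968,.0801]);tc=np.array([.4558,.3302])
for n,p in(("hard",W(84,116,.127,*C)),("resin",W(172,107,.171,*C))): print(n,p,tx@(p-tc),ty@(p-tc))
```

```text
pan [ 0.4421 -0.3286] body est .4415 -.3314; large rim [ 0.44   -0.3314] floor [ 0.4378 -0.339 ] med [ 0.5688 -0.2998] small [ 0.5702 -0.2981]
large -0.002687189095941223 -0.0021667566804452077
large -0.0014227776791499176 0.0003748404238837607
floor -0.006592718066813196 -0.009021701324805042
floor -0.00532830665002189 -0.006480104220476074
med 0.1298897369757141 -0.0017237424648547722
med 0.1311541483925054 0.0008178546394741967
hard [0.4532 0.3812] 0.00146981358784321 0.05101954038247277
resin [0.4616 0.2624] 0.00031595160348020355 -0.06805904902257144
```

All placings measure well inside their limits and the arm is clear. Handing in.

```bash
python3 -c "
from cell import arm
print(arm.sign_off())"
```

```text
the job is handed in; nothing more can be done
None
```

The bench is set up and the job is handed in, at about 34 s of the 128 s allowed. `sign_off` gives no verdict, so the result rests on my own checks from the last pictures:

| Object | Where it ended up | Limit |
|---|---|---|
| Resin bottle | tray y about -68 mm (end nearer the scale), x about 0 mm | y -90 to -20 mm, x ±35 mm |
| Hardener bottle | tray y about +51 mm, x about +1 mm | y +20 to +90 mm, x ±35 mm |
| Large cup | 1–4 mm from the pan's centre by its rim, up to 11 mm by its floor | 25 mm |
| Medium cup | about 130 mm behind the pan's centre, within 2 mm of in line | 95–185 mm, ±50 mm |
| Small cup | nested in the medium cup, rims about 2 mm apart | 10 mm |

- **Condition at the end:** everything stood upright and the gripper was well clear. I moved nothing else, and nothing else looked disturbed. I did not re-measure the bystanders.
- **Contact force:** the largest set-down reading was about 17 N in the tray and about 12 N on the scale.
- **Small disagreements:**
    - The scene camera placed the medium cup 5–8 mm from where the top camera did.
    - The rim and floor readings for the large cup differ by about 8 mm.
    - The resin bottle's last picture position is about 12 mm farther toward the scale than where I released it.

All of these readings are inside the limits.

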